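# Clip the wheel onto a sack truck's stub axle

### The job

The wheel and its washer are on the stub axle but nothing keeps them there yet: take the black retaining clip from the tray and push it sideways, lying flat over the washer, into the groove near the axle's end until it snaps fully home, then let go. Work by feel with fingertip force, well under 25 newtons, because leaning on the clip or the axle bends the clip, and leave the wrench, the tape roll and the grease jar where they are.

Things in the scene. Friction and masses are not known exactly. Their poses are not given: they have to be found in the camera images.
- axle: Fixed board 200 x 200 x 18 mm with an upright steel stub axle 25 mm thick, a wheel (160 mm, black tyre) and a washer 60 mm across on it. Origin: on the axle's axis, at bench level; z up. Clamped by hand, the axle stands higher or lower: the washer's top is 85 to 110 mm above the bench (not measured: feel for it). Groove: from 1 mm below to 6 mm above the washer's top, open all round; axle end 10 mm higher.
- clip: Open black plastic clip, 5 mm plate, 34 mm wide, 48 mm long, about 30 g, flat in the tray at any yaw. Origin: on its bore's axis, at the underside; x points out of the mouth, z up. Its jaws end 12 mm ahead of the origin, its tail 36 mm behind. The mouth (11.5 mm) springs open over the 17 mm groove bottom: about 5 to 10 N of push from 14 to 8 mm before home, then it gives way, and at home it stops hard.
- clip_lug (a point): Centre of the clip's upright thumb lug, to grip from above across its y: 12 x 12 mm, standing 25 mm above the plate. It is 30 mm behind the clip's origin (-x) and 17.5 mm above its underside; axes as the clip. The clip may go into the groove from any side of the axle.
- tray: Fixed shallow aluminium tray 210 x 180 mm, rim 9 mm high, floor 3 mm thick; origin under its centre. The clip lies in it.
- wrench: Loose steel wrench 190 mm long, lying flat, origin under its middle. A bystander.
- tape: Loose roll of brown packing tape, 97 mm across, 50 mm high, origin under its centre. A bystander.
- grease: Loose white jar, 72 mm across, 85 mm high, origin under its centre. A bystander.
There are look-alikes about, which are no part of the job. Of the things shaped like the clip, the black one is meant.

How it is judged (in metres and radians):
At the end, for the whole second after the job is handed in: The clip is fully home in the axle's groove: its bore within 2 mm of the axle's axis, its underside 83 to 112.2 mm above the bench (on the washer), lying flat within 0.12 rad, at rest and let go (horizontal distance between clip and axle below 0.002 m and z of clip in the frame of axle between 0.083 and 0.1122 m and angle between clip's own z axis and vertical below 0.12 rad and linear speed of clip below 0.02 m/s); the robot touches nothing.
It fails at once if the clip is pressed against the axle, groove or washer with more than 25 N (contact force between clip and axle above 25 N).
It fails at once if a bystander is moved by more than 30 mm (distance of any of wrench, tape, grease from where it was at the start of the episode above 0.03 m).
It also fails if it takes over 56 s, if anything falls off the work surface, if the arm or the gripper's body presses on something with over 40 N, if the wrist force passes 120 N, or if a joint passes its speed limit or range.

### The arm

A 6-joint arm with a two-finger parallel gripper is mounted at the origin on the work surface. World frame = base frame: x ahead of the robot, y to its left, z up, the work surface at z = 0. Lengths are in mm, angles in rad, forces in N, time in s.
With the tool pointing down it reaches from about 250 to 725 mm from the base axis. Payload 4 kg.
Tool frame: the origin (TCP) lies midway between the tips of the shut fingers; the grasp point (between the pads) lies 19 mm behind it; z points along the fingers, y is the direction in which the jaws open and shut (so a half turn about z gives the same grasp; the last joint's range is limited). The gripper opens to 85 mm and grips with 20 to 120 N. Pads are 22 mm wide; open, the fingers measure 114 mm over their backs; the gripper's body (76 mm by 85 mm) begins 54 mm behind the grasp point. The pads swing forward as they close: fully open they stand 13 mm farther back than shut.
Start: joints at [-1.323, 0.241, 0.005, 1.335, 0, 1.571], TCP at [122.634, -484.727, 204.706] pointing down, gripper open.
Joint ranges: [-2.72, 2.72], [-1.05, 1.87], [-1.09, 1.28], [-1.99, 2.15], [-1.42, 1.44], [-3.14, 3.14]. Speed limits (rad/s): [2.79, 2.79, 3.14, 3.14, 3.14, 3.14].

### API

Orientations are given as a unit quaternion [w, x, y, z].
In Python, from cell import arm gives the robot as it stands. The module is installed in compiled form; this text tells all that it offers. Calls block until the motion is done:
- arm.movep(position, orientation): joint-space move of the TCP to a pose.
- arm.servo_line(position, attitude=None, speed=150, threshold=None): straight line of the TCP; attitude=None keeps the orientation; speed is the mean speed in mm/s. With threshold (N) it stops when the force on the tool has changed by that much, and returns True; else False.
- arm.move_j(angles): joint-space move.
- arm.gripper_to(opening, squeeze=None): finger opening in mm; squeeze is the grip in N (None keeps the last); returns when the fingers have stopped.
- arm.hold(seconds).
- arm.solve_ik(position, orientation): joint angles nearest the present ones, or None.
- arm.snapshot(name): name is "scene" or "top"; returns a dict with "color" (480x640x3 uint8, red, green, blue), "intrinsics" (3x3 intrinsics, pixels), "xyz" and "orientation" of the camera in the world. Camera axes: x right, y down, z forward; pixel columns grow to the right and rows downward; lengths in mm; the calibration is good to about 2 mm. A picture is of the moment at which its call begins. There is no depth.
A pose or a line that the arm cannot do raises arm.PlanningError and nothing moves.
- arm.finish_job(): hands the job in, once; it reports no verdict.
Readings, each from a call of its own:
- arm.read_time(): time.
- arm.read_q(): joint angles.
- arm.read_dq(): joint speeds.
- arm.read_effort(): joint torques, N m.
- arm.read_tcp_pos(): TCP position.
- arm.read_orientation(): TCP orientation.
- arm.read_ft_force(): force on the tool from outside, world axes, zero at the start.
- arm.read_moment(): the same for the moment, N m.
- arm.read_grip_width(): finger opening in mm.
Only numpy, scipy, OpenCV 4.12 (cv2) and the standard library are available. Lean on these libraries where they do the work, as an engineer would, in place of code of your own. Each camera call takes 0.05 s, during which the arm holds its last target.

## Working session

There is one attempt and no reset: what is moved stays moved. The work goes in short steps, each a Python script; the robot and the scene stay as the last script left them, time stands still between calls to the robot, and variables do not carry over. Pictures are saved under pics/ and viewed, and the job is handed in when it is done.

```bash
mkdir -p pics; ls
python3 - <<'E'
from cell import arm
import cv2,numpy as np,pickle
for n in("scene","top"):
    s=arm.snapshot(n); pickle.dump(s,open(f'{n}0.pkl','wb'))
    cv2.imwrite(f'pics/{n}0.png',s['color'][:,:,::-1]); print(n,s['intrinsics'],s['xyz'],s['orientation'])
print(arm.read_time(),arm.read_orientation(),arm.read_ft_force(),arm.read_grip_width())
E
```

```text
pics
scene [[497.49407106   0.         317.69125813]
 [  0.         497.49407106 226.51000318]
 [  0.           0.           1.        ]] [1099.37827962 -527.49681503  963.86111799] [-0.30122416  0.88244505  0.34328456 -0.11274067]
top [[561.02031816   0.         311.80782468]
 [  0.         561.02031816 244.92593143]
 [  0.           0.           1.        ]] [ 483.42568257    5.06833458 1186.25009403] [-0.03863509  0.7108628  -0.70116534  0.03935191]
0.1 [-9.31017516e-04  9.92335410e-01  1.23570030e-01 -1.20446796e-04] [-0.42559423 -0.10411295  0.06930776] 85.05113321496252
```

View pics/scene0.png

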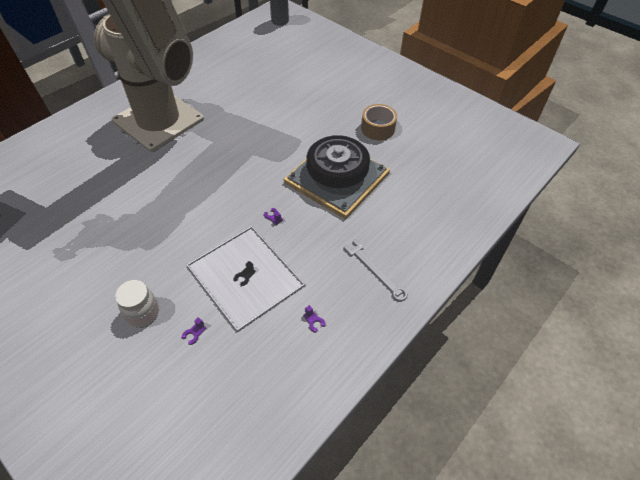

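View pics/top0.png

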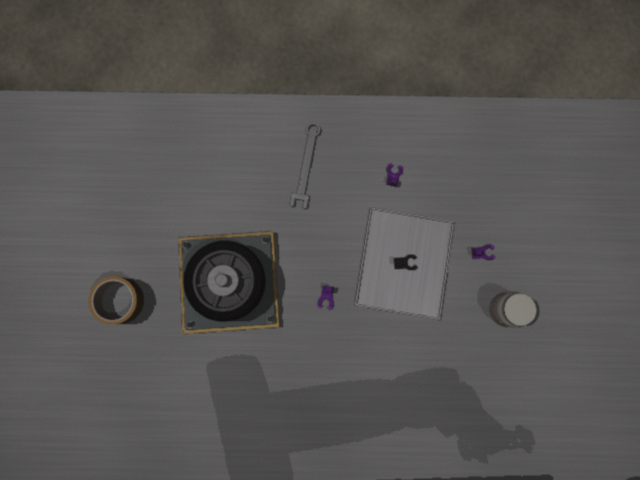

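Top view: the four clip shapes are at (406,262), which is black and in the tray, and at (394,175), (484,252) and (326,297), which are purple and on the bench. The black one matches the description. I'll confirm it in an enlarged crop and measure at the same time.

```bash
cat > h.py <<'E'
import numpy as np,cv2,pickle
from scipy.spatial.transform import Rotation as R
def ld(n): return pickle.load(open(n+'.pkl','rb'))
def rot(s):
    q=np.array(s['orientation']); return R.from_quat(q[[1,2,3,0]]).as_matrix()
def cast(s,px,z):
    px=np.atleast_2d(px).astype(float); K=s['intrinsics']
    d=np.c_[px,np.ones(len(px))]@np.linalg.inv(K).T@rot(s).T
    c=np.array(s['xyz']); return c+d*((z-c[2])/d[:,2])[:,None]
def proj(s,P):
    P=np.atleast_2d(P); p=(P-s['xyz'])@rot(s); p=p@s['intrinsics'].T; return p[:,:2]/p[:,2:]
E
python3 - <<'E'
from h import *
s=ld('top0');im=s['color'];sc=ld('scene0')
# clip mask
roi=im[235:290,380:432].astype(int); m=(roi.max(2)<45).astype(np.uint8)
n,l,st,ce=cv2.connectedComponentsWithStats(m); k=1+np.argmax(st[1:,4]); print(st[k],ce[k])
c=cv2.findContours((l==k).astype(np.uint8),0,2)[0][0]
r=cv2.minAreaRect(c); print('rect',r)
print(cast(s,cv2.boxPoints(r)+[380,235],8))
a=cv2.resize(im[235:290,380:432],None,fx=7,fy=7,interpolation=cv2.INTER_CUBIC)
b=cv2.resize(sc['color'][250:300,215:275],None,fx=6,fy=6,interpolation=cv2.INTER_CUBIC)
d=cv2.resize(im[260:300,200:245],None,fx=7,fy=7,interpolation=cv2.INTER_CUBIC)
e=cv2.resize(sc['color'][130:190,300:375],None,fx=5,fy=5,interpolation=cv2.INTER_CUBIC)
W=np.zeros((600,800,3),np.uint8)
b=b[:,:400]
for x,(y0,x0) in((a[:,:380],(0,0)),(b,(0,400)),(d,(300+85-85,0)),(e,(300,400))):
    h=min(x.shape[0],600-y0); W[y0:y0+h,x0:x0+x.shape[1]]=np.clip(x[:h].astype(float)*1.6,0,255)
cv2.imwrite('pics/crop0.png',W[:,:,::-1])
print('tray',cast(s,[[370,210],[453,222],[440,318],[357,305]],9)[:,:2].round(1))
print('wrench',cast(s,[[315,130],[300,203]],5)[:,:2].round(0),'tape',cast(s,[116,300],50)[:,:2],'jar',cast(s,[519,309],85)[:,:2])
print('axle',cast(s,[223,281],105))
E
```

```text
[ 14  20  23  15 187] [23.59358289 27.40106952]
rect ((24.868854522705078, 27.557376861572266), (14.304647445678711, 21.366436004638672), 84.80557250976562)
[[ 592.01623294 -167.99714141    8.        ]
 [ 596.73314464 -212.90734493    8.        ]
 [ 566.66714506 -215.43418197    8.        ]
 [ 561.97686948 -170.648402      8.        ]]
tray [[ 690.3 -117.9]
 [ 666.9 -294.1]
 [ 464.5 -264.2]
 [ 489.1  -91.3]]
wrench [[865.   1.]
 [704.  31.]] tape [[492.24778984 397.68327341]] jar [[ 485.24167759 -401.23742959]]
axle [[531.00948102 174.76135187 105.        ]]
```

View pics/crop0.png

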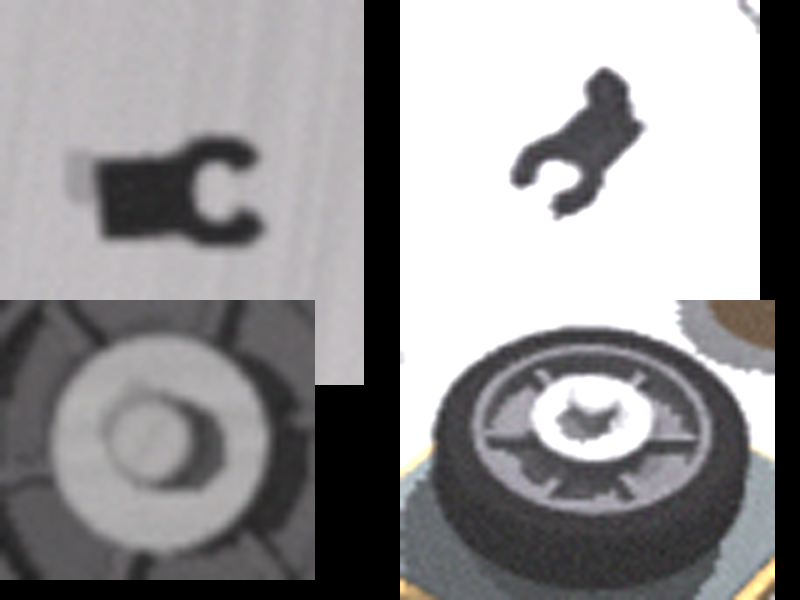

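```bash
python3 - <<'E'
from h import *
from scipy.optimize import least_squares
T=ld('top0');S=ld('scene0')
U=8
def up(im,x0,x1,y0,y1): return cv2.resize(cv2.cvtColor(im,7)[y0:y1,x0:x1],None,fx=U,fy=U,interpolation=cv2.INTER_CUBIC)
def topx(p,x0,y0): return (np.asarray(p)+.5)/U-.5+[x0,y0]
# clip
g=up(T['color'],380,432,235,290); print('levels',np.percentile(g,[1,50]))
m=(g<(np.percentile(g,1)+np.percentile(g,50))/2).astype(np.uint8)
n,l,st,ce=cv2.connectedComponentsWithStats(m); k=1+np.argmax(st[1:,4])
c=max(cv2.findContours((l==k).astype(np.uint8),0,1)[0],key=len)[:,0]
W=cast(T,topx(c,380,235),8)[:,:2]
r=cv2.minAreaRect(W.astype(np.float32)); print('rect mm',r, cv2.boxPoints(r).round(1).tolist())
# washer
res={}
for nm,s,(x0,x1,y0,y1) in(('top',T,(200,246,258,304)),('scene',S,(318,362,138,172))):
    g=up(s['color'],x0,x1,y0,y1); t,_=cv2.threshold(g,0,255,cv2.THRESH_OTSU)
    m=(g>t).astype(np.uint8)
    n,l,st,ce=cv2.connectedComponentsWithStats(m); k=1+np.argmax(st[1:,4])
    c=max(cv2.findContours((l==k).astype(np.uint8),0,1)[0],key=len)
    h=cv2.convexHull(c)
    e=cv2.fitEllipse(h); print(nm,t,st[k],e); res[nm]=topx(e[0],x0,y0); print(res[nm])
    v=cv2.cvtColor(g,8); cv2.drawContours(v,[c],-1,(0,0,255),1); cv2.ellipse(v,e,(0,255,0),1); cv2.imwrite(f'pics/w_{nm}.png',v)
f=lambda P:np.r_[proj(T,P)[0]-res['top'],proj(S,P)[0]-res['scene']]
o=least_squares(f,[531,175,100]); print(o.x,o.fun)
for z in(85,97,110):print(z,cast(T,res['top'],z),cast(S,res['scene'],z))
E
python3 -c "
import cv2,numpy as np
a=cv2.imread('pics/w_top.png');b=cv2.imread('pics/w_scene.png')
W=np.zeros((400,740,3),np.uint8);W[:a.shape[0],:a.shape[1]]=a;W[:b.shape[0],380:380+b.shape[1]]=b
cv2.imwrite('pics/w.png',W)"
```

```text
levels [ 26. 117.]
rect mm ((580.0867309570312, -191.71319580078125), (33.38539123535156, 49.4573974609375), 3.940598964691162) [[561.7000122070312, -168.1999969482422], [565.0999755859375, -217.5], [598.4000244140625, -215.1999969482422], [595.0, -165.89999389648438]]
top 76.0 [   59    56   247   250 43030] ((180.74734497070312, 179.55926513671875), (243.92214965820312, 249.70669555664062), 35.18267822265625)
[222.15591812 280.00740814]
scene 115.0 [   62    56   203   137 17399] ((164.0027618408203, 122.689697265625), (138.18113708496094, 202.16712951660156), 91.50047302246094)
[338.06284523 152.89871216]
[533.55687871 178.76772016  90.25672622] [ 0.00703439  0.00689671  0.0124881  -0.00183726]
85 [[533.81064211 179.6150465   85.        ]] [[530.13343814 182.99119542  85.        ]]
97 [[533.26161195 177.71306206  97.        ]] [[537.90592683 173.29016763  97.        ]]
110 [[532.66682928 175.65257892 110.        ]] [[546.32612291 162.78072086 110.        ]]
```

View pics/w.png

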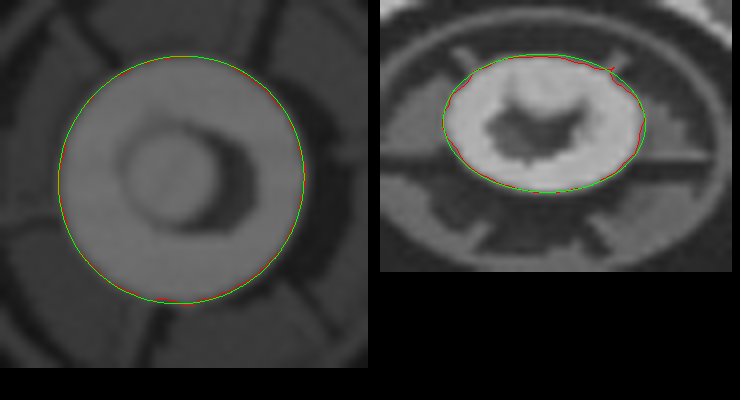

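Both views agree on the washer: axis ≈ (533.6, 178.8), top ≈ 90 mm. The crop confirms the black clip, mouth pointing about −y, lug ≈ (579, −174). Now the grasp.

```bash
cat >> h.py <<'E'
def quat(psi,flip=False):
    u=np.array([np.cos(psi),np.sin(psi),0])*( -1 if flip else 1); z=np.array([0,0,-1.])
    q=R.from_matrix(np.c_[u,np.cross(z,u),z]).as_quat(); return [q[3],q[0],q[1],q[2]]
PSI=np.arctan2(-.9976,.0689)
E
python3 - <<'E'
from h import *
from cell import arm
for f in(0,1):
    for p in([578.9,-173.7,200],[533.6+2,178.8+60,150],[533.6,208.8,100]):
        q=arm.solve_ik(p,quat(PSI,f)); print(f,p,None if q is None else np.round(q,2))
f=min((0,1),key=lambda f:max(abs(arm.solve_ik(p,quat(PSI,f))[5]) for p in([578.9,-173.7,200],[535.6,238.8,150])))
print('flip',f); Q=quat(PSI,f)
arm.gripper_to(40,60)
arm.movep([578.9,-173.7,120],Q)
print(arm.read_time(),arm.read_ft_force(),arm.read_tcp_pos())
s=arm.snapshot('top'); pickle.dump(s,open('top1.pkl','wb'))
print(arm.servo_line([578.9,-173.7,12],speed=80,threshold=8),arm.read_tcp_pos(),arm.read_time())
arm.gripper_to(0,60)
print(arm.read_grip_width(),arm.read_ft_force(),arm.read_tcp_pos(),arm.read_time())
for n in('scene','top'):
    s=arm.snapshot(n); pickle.dump(s,open(n+'2.pkl','wb'))
a=s['color'][200:330,340:500];b=ld('scene2')['color'][200:330,190:310]
W=np.zeros((520,800,3),np.uint8);a=cv2.resize(a,None,fx=2.7,fy=2.7);b=cv2.resize(b,None,fx=3,fy=3)
W[:a.shape[0],:a.shape[1]]=a;W[:b.shape[0],440:]=b
cv2.imwrite('pics/grasp.png',np.clip(W[:,:,::-1]*1.4,0,255))
E
```

```text
0 [578.9, -173.7, 200] [-0.29  0.45  0.3   1.42  0.   -1.93]
0 [535.6, 238.8, 150] [ 0.42  0.44  0.14  1.28  0.   -1.22]
0 [533.6, 208.8, 100] [ 0.37  0.45  0.02  1.15  0.   -1.27]
1 [578.9, -173.7, 200] [-0.29  0.45  0.3   1.42  0.    1.21]
1 [535.6, 238.8, 150] [0.42 0.44 0.14 1.28 0.   1.92]
1 [533.6, 208.8, 100] [0.37 0.45 0.02 1.15 0.   1.87]
flip 1
2.6167 [ 0.56616589 -0.61852847  0.41392331] [ 578.55588227 -174.87029776  120.31120703]
False [ 579.47722752 -173.88088508   12.70139942] 4.1667
-0.08781886097164633 [-0.11612087 -0.18417803  0.17141906] [ 578.87423048 -173.71261703   12.02917719] 4.6333[ WARN:0@16.369] global loadsave.cpp:1063 imwrite_ Unsupported depth image for selected encoder is fallbacked to CV_8U.
```

View pics/grasp.png

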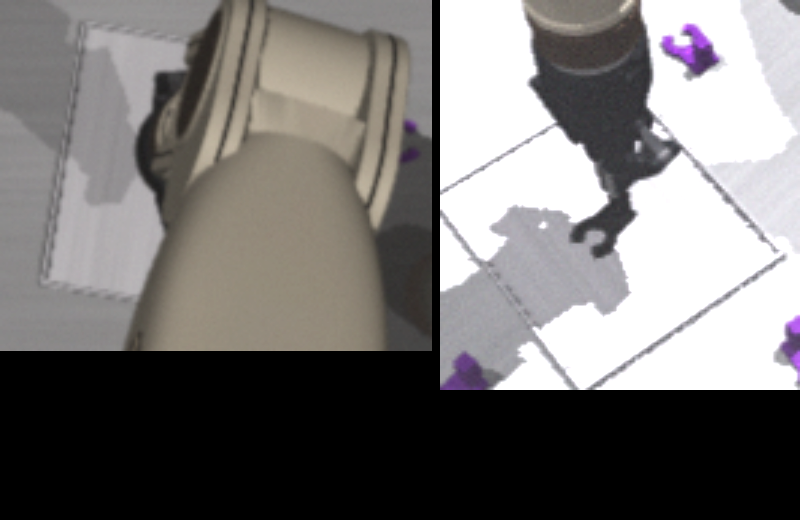

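Run:
```python
from h import *
S=ld('scene0');S2=ld('scene2')
print(cast(S,[[249,264]],33),cast(S,[[254.5,271]],8))
for P in([578.9,-173.7,33],[578.9,-173.7,8],[580.9,-203.7,8],[578.35,-167.8,8]):print(P,proj(S,P))
a=cv2.resize(S['color'][250:300,220:280],None,fx=6.6,fy=6.6,interpolation=2)
b=cv2.resize(S2['color'][240:300,215:275],None,fx=6.6,fy=6.6,interpolation=2)
W=np.zeros((400,800,3),np.uint8);W[:a.shape[0],:396]=a;W[:b.shape[0],400:796]=b
W=(255*(W/255.)**.5).astype(np.uint8)
cv2.imwrite('pics/g2.png',W[:,:,::-1])
```

```text
[[ 581.61635014 -175.9436254    33.        ]] [[ 590.7534756  -170.95774084    8.        ]]
[578.9, -173.7, 33] [[248.9092693  262.68755894]]
[578.9, -173.7, 8] [[250.02990422 268.75604611]]
[580.9, -203.7, 8] [[240.79893356 277.58023394]]
[578.35, -167.8, 8] [[251.77050322 267.0078073 ]]
```

View pics/g2.png

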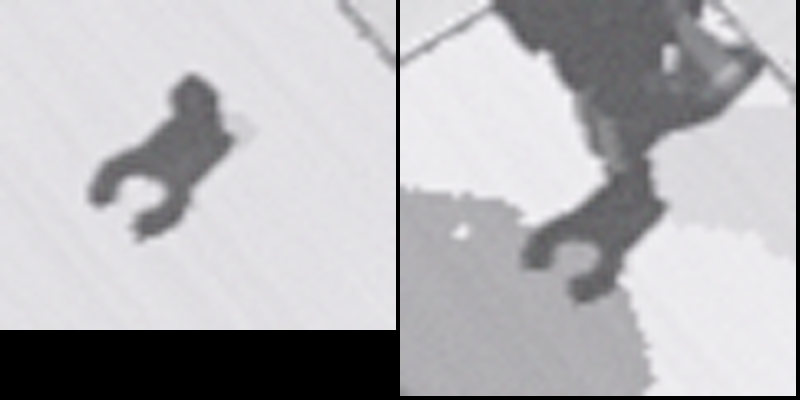

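Run:
```python
from h import *
from cell import arm
print(arm.read_grip_width(),arm.read_tcp_pos(),arm.read_time())
p=arm.read_tcp_pos(); print(arm.servo_line([p[0],p[1],60],speed=80), arm.read_ft_force(),arm.read_grip_width(),arm.read_time())
S=arm.snapshot('scene');pickle.dump(S,open('scene3.pkl','wb'))
a=cv2.resize(S['color'][210:300,200:300],None,fx=6,fy=6,interpolation=2)
a=(255*(a/255.)**.5).astype(np.uint8)
cv2.imwrite('pics/g3.png',a[:,:,::-1])
```

```text
-0.05107315374783351 [ 578.87021962 -173.68628589   11.98450186] 4.7333
False [ 0.38038869 -0.61600924  0.33332691] 0.24790149937350503 5.4833
```

View pics/g3.png

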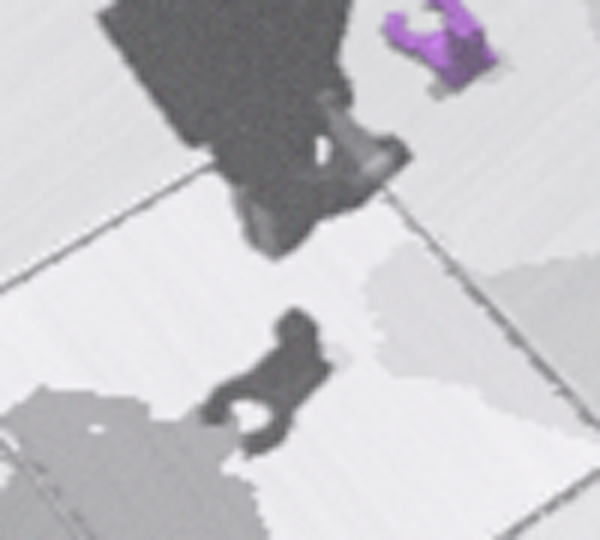

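Run:
```python
from h import *
from cell import arm
S=ld('scene3')
q=arm.read_orientation();M=R.from_quat(np.array(q)[[1,2,3,0]]).as_matrix();print(M.round(3))
p=np.array(arm.read_tcp_pos());print(p)
for P in(p,p+[60,0,0],p+[0,60,0],p+[0,0,60],[578.9,-173.7,33]): print((6*(proj(S,P)-[200,210])).round())
```

```text
[[-0.069  0.998 -0.001]
 [ 0.998  0.069  0.   ]
 [ 0.    -0.001 -1.   ]]
[ 578.32648824 -173.50594062   59.40102964]
[[285. 275.]]
[[400. 369.]]
[[404. 177.]]
[[268. 178.]]
[[293. 316.]]
```

The fingers shut to 0 mm on nothing and the clip has not moved. I'll check how the gripper really sits relative to the lug before retrying.

Run:
```python
from h import *
from cell import arm
p=np.array(arm.read_tcp_pos())
arm.gripper_to(40,60)
S=arm.snapshot('scene');pickle.dump(S,open('scene4.pkl','wb'))
print(arm.read_grip_width(),arm.read_time())
W=[]
for n in('scene3','scene4'):
    s=ld(n); a=cv2.resize(s['color'][190:300,195:295],None,fx=4,fy=5,interpolation=2) if 0 else cv2.resize(s['color'][180:300,190:290],None,fx=4,fy=4,interpolation=2)
    a=(255*(a/255.)**.4).astype(np.uint8)
    P=p.copy();P[2]=60
    for d,c in((0*p,(255,0,0)),([0,0,19],(0,255,0))):
        x=(4*(proj(s,P+d)[0]-[190,180])).astype(int); cv2.circle(a,tuple(int(v) for v in x),3,c,-1)
    W.append(a)
cv2.imwrite('pics/g4.png',np.hstack(W)[:,:,::-1])
```

```text
40.07278537793063 6.05
```

View pics/g4.png

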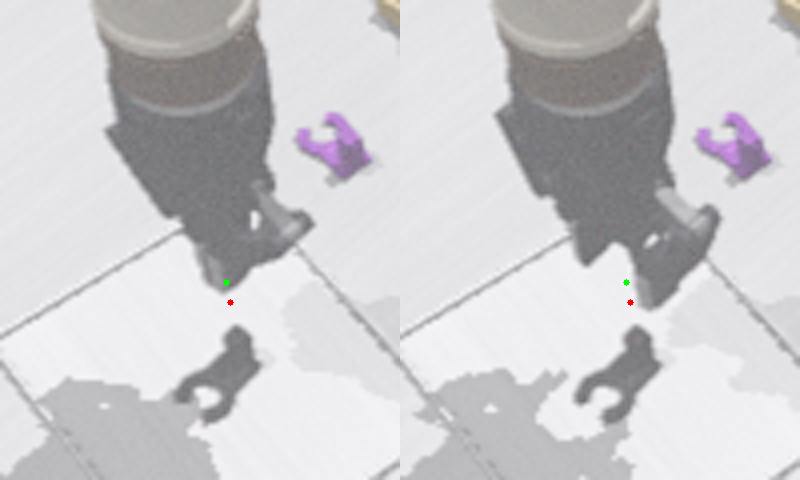

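The picture puts the fingertips about 20 mm higher than the TCP reading says, so they may have closed just over the lug's top. I'll feel for the tray floor (z = 3) with shut fingers to check.

Run:
```python
from h import *
from cell import arm
Q=quat(PSI,True)
arm.gripper_to(0,60)
arm.servo_line([520,-190,45],speed=150)
arm.servo_line([520,-190,16],speed=80,threshold=5)
print(arm.read_tcp_pos(),arm.read_ft_force(),arm.read_time())
h=arm.servo_line([520,-190,-16],speed=20,threshold=4)
print(h,arm.read_tcp_pos(),arm.read_ft_force(),arm.read_time())
arm.servo_line([520,-190,40],speed=100)
print(arm.read_tcp_pos(),arm.read_time())
```

```text
[ 520.17724029 -189.77241948   15.6659522 ] [0.15293057 0.44717079 1.19216137] 7.5917
False [ 520.12802546 -190.05617797  -15.85030702] [ 0.06457129  0.37831909 -0.01959517] 9.3417
[ 519.65872319 -189.84439212   39.68145465] 10.05
```

Run:
```python
from h import *
from cell import arm
arm.servo_line([520,-190,-12],speed=100,threshold=5)
h=arm.servo_line([520,-190,-40],speed=15,threshold=4)
print(h,arm.read_tcp_pos(),arm.read_ft_force(),arm.read_time())
S=arm.snapshot('scene');pickle.dump(S,open('scene5.pkl','wb'))
arm.servo_line([520,-190,40],speed=120)
print(arm.read_time())
a=cv2.resize(S['color'][180:300,170:290],None,fx=4,fy=4,interpolation=2)
a=(255*(a/255.)**.4).astype(np.uint8)
cv2.imwrite('pics/g5.png',a[:,:,::-1])
```

```text
True [ 519.97810086 -190.00009306  -23.49233912] [ 0.39686294 -0.52685039  3.63034305] 11.6583
12.3917
```

View pics/g5.png

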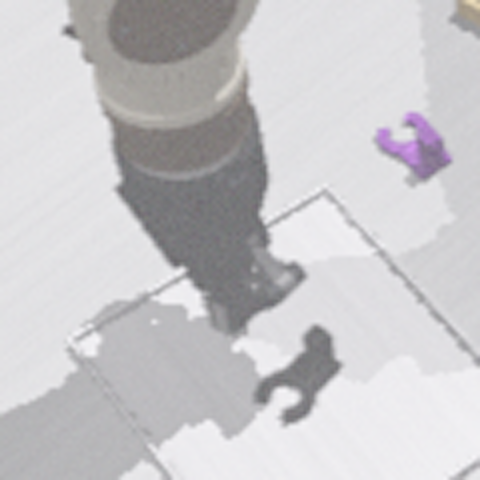

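Run:
```python
from h import *
S=ld('scene5')
for P in([520,-201,3],[520,-179,3],[520,-190,3]):print(proj(S,P))
print(cast(S,[[228.5,262.5]],3))
```

```text
[[224.03598185 262.65772782]]
[[231.22817207 256.8242981 ]]
[[227.64769471 259.72834574]]
[[ 527.21953217 -193.75820297    3.        ]]
```

The tray floor is felt at a reading of −23.5, so real tip height = reading + 26.5 mm. Sideways the fingers look right. I'll regrasp with that correction and guard the descent.

Run:
```python
from h import *
from cell import arm
arm.gripper_to(40,60)
arm.servo_line([578.9,-173.7,30],speed=150)
arm.servo_line([578.9,-173.7,-14.5],speed=60,threshold=6)
print(arm.read_tcp_pos(),arm.read_ft_force(),arm.read_time())
arm.gripper_to(0,60)
print(arm.read_grip_width(),arm.read_ft_force(),arm.read_tcp_pos(),arm.read_time())
```

```text
[ 579.25133301 -173.75499337  -14.29406083] [0.73394173 0.46214822 0.16343323] 14.3167
10.496416380496772 [-0.15961071  0.39842314  2.86253997] [ 579.54237947 -173.83997001  -13.77844199] 14.6833
```

Run:
```python
from h import *
from cell import arm
u=np.array([np.cos(PSI),np.sin(PSI)]);A=np.array([533.6,178.8])
arm.servo_line([579,-173.7,130],speed=160)
print(arm.read_grip_width(),arm.read_time())
Q=quat(PSI,True)
L=A-64*u
arm.movep([L[0],L[1],130],Q)
arm.servo_line([L[0],L[1],95],speed=80,threshold=6)
arm.hold(.2)
print(arm.read_tcp_pos(),arm.read_ft_force(),arm.read_grip_width(),arm.read_time())
for n in('scene','top'):
    s=arm.snapshot(n); pickle.dump(s,open(n+'6.pkl','wb'))
a=cv2.resize(ld('top6')['color'][240:320,150:270],None,fx=6.6,fy=6.6,interpolation=2)
a=(255*(a/255.)**.5).astype(np.uint8); cv2.imwrite('pics/t6.png',a[:,:,::-1])
b=cv2.resize(ld('scene6')['color'][80:200,290:410],None,fx=4.8,fy=4.8,interpolation=2)
b=(255*(b/255.)**.6).astype(np.uint8); cv2.imwrite('pics/s6.png',b[:,:,::-1])
```

```text
10.729835282667048 15.7333
[529.70153638 242.8607258   95.71705861] [ 8.54436346e-01  5.51709937e-02 -6.91923711e-05] 10.474746712384345 18.075
```

View pics/t6.png

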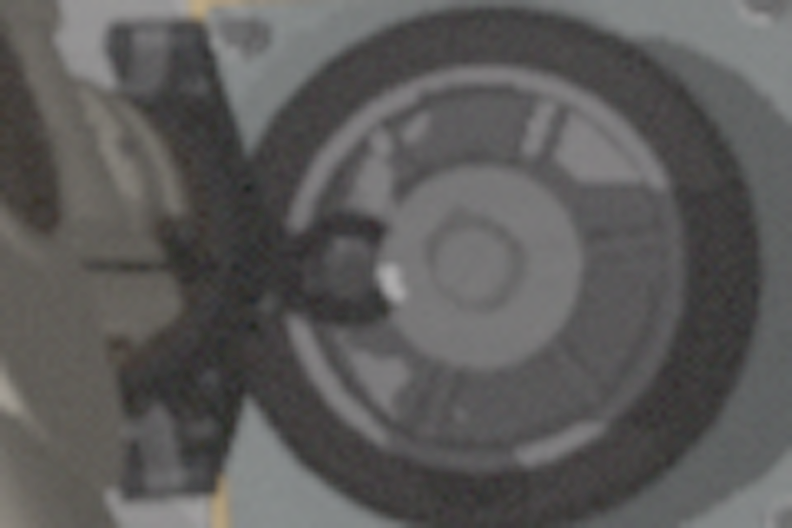

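View pics/s6.png

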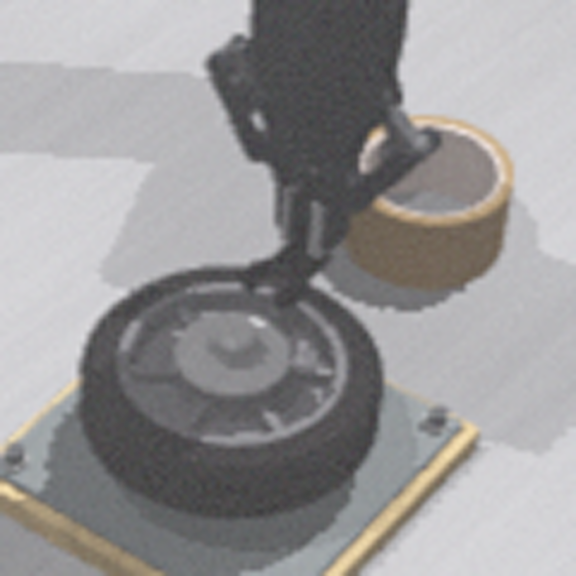

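Run:
```python
from h import *
T=ld('top6');u=np.array([np.cos(PSI),np.sin(PSI)]);n=np.array([-u[1],u[0]])
U=8;x0,x1,y0,y1=190,215,262,298
g=cv2.resize(cv2.cvtColor(T['color'],7)[y0:y1,x0:x1],None,fx=U,fy=U,interpolation=2)
# column profiles: outer edges of clip
for x in(197,199,200,202,203,205,206,207):
    col=g[:,(x-x0)*U:(x-x0+1)*U].mean(1).round().astype(int); print(x,col[::8].tolist())
f=lambda p:(np.array(p)+.5)/6.6-.5+[150,240]
ax=cast(T,f([475,263]),106)[0,:2];bo=cast(T,f([346,268]),117)[0,:2]
L=np.array([529.7,242.86])
for nme,P in(('axle end',ax),('bore',bo),('washer est',np.array([533.6,178.8]))):
    print(nme,P,'along',(P-L)@u,'across',(P-L)@n)
```

```text
197 [20, 23, 32, 43, 54, 58, 60, 55, 44, 38, 34, 28, 19, 14, 12, 12, 13, 16, 17, 16, 19, 20, 17, 12, 11, 12, 15, 22, 31, 40, 51, 59, 62, 62, 58, 49]
199 [46, 54, 62, 58, 52, 43, 33, 26, 21, 21, 21, 16, 11, 11, 14, 17, 22, 25, 23, 21, 22, 20, 16, 14, 13, 13, 13, 19, 26, 26, 25, 26, 31, 40, 51, 60]
200 [60, 61, 58, 46, 35, 26, 21, 22, 23, 24, 20, 15, 12, 13, 20, 26, 29, 29, 27, 24, 25, 23, 19, 16, 13, 12, 12, 20, 30, 32, 29, 25, 24, 25, 34, 49]
202 [53, 46, 31, 25, 26, 28, 28, 28, 34, 34, 24, 15, 13, 14, 26, 37, 34, 28, 24, 23, 24, 23, 25, 19, 12, 12, 12, 18, 30, 37, 39, 41, 38, 34, 29, 24]
203 [38, 33, 26, 27, 31, 34, 37, 40, 45, 41, 27, 15, 13, 14, 23, 33, 31, 27, 24, 24, 24, 24, 24, 20, 14, 14, 15, 18, 26, 32, 35, 43, 50, 46, 37, 30]
205 [29, 31, 42, 51, 56, 60, 62, 58, 57, 54, 40, 20, 12, 13, 17, 24, 30, 29, 25, 24, 24, 22, 19, 16, 15, 14, 12, 18, 28, 32, 31, 40, 55, 59, 58, 55]
206 [46, 45, 52, 60, 62, 62, 62, 62, 61, 60, 48, 25, 12, 12, 13, 18, 26, 28, 29, 34, 34, 26, 18, 14, 13, 14, 15, 21, 28, 32, 32, 34, 47, 58, 60, 60]
207 [62, 58, 55, 59, 62, 62, 63, 62, 62, 60, 52, 35, 18, 12, 18, 26, 35, 40, 53, 73, 70, 51, 31, 17, 13, 12, 20, 26, 31, 31, 32, 33, 41, 55, 60, 60]
axle end [533.95425297 177.49544649] along 65.50233691926888 across -0.25958108207383024
bore [531.48856286 212.88815533] along 30.023850246920784 across -0.28079639128334577
washer est [533.6 178.8] along 64.1764751275564 across -0.5231063009893226
```

The clip is in line with the axle: bore 30 mm ahead of the TCP, sideways error under 1 mm, about 35 mm from home. Next I feel for the washer.

```bash
cat >> h.py <<'E'
u=np.array([np.cos(PSI),np.sin(PSI)]);n=np.array([-u[1],u[0]])
L0=np.array([529.7,242.86])
def at(along,across=0.3): return L0+along*u+across*n
E
python3 - <<'E'
from h import *
from cell import arm
p=at(5)
arm.servo_line([*p,95],speed=60,threshold=6)
f0=np.array(arm.read_ft_force())
h=arm.servo_line([*p,82],speed=40,threshold=4); print(h,arm.read_tcp_pos())
if not h:
    h=arm.servo_line([*p,58],speed=9,threshold=3)
print(h,arm.read_tcp_pos(),f0,arm.read_ft_force(),arm.read_time())
arm.hold(.1);print(arm.read_tcp_pos(),arm.read_ft_force(),arm.read_grip_width())
E
```

```text
False [529.95435907 237.79900814  81.46758028]
True [530.40915139 238.08333472  74.15492356] [-0.6910278   0.24496503  0.15483927] [ 0.29969115 -0.01677544  4.40391822] 20.0917
[530.369694   238.11489783  74.06750198] [0.00907281 0.45278368 5.86225989] 10.534509928509932
```

Run:
```python
from h import *
from cell import arm
def st(t): print(t,np.round(arm.read_tcp_pos(),2),np.round(arm.read_ft_force(),2),round(arm.read_grip_width(),2),arm.read_time())
z=74.45
arm.servo_line([*at(5),z],speed=10); st('up')
h=arm.servo_line([*at(18),z],speed=25,threshold=6); st(h)
if not h:
    h=arm.servo_line([*at(30),z],speed=10,threshold=13); st(h)
for n_ in('scene','top'):
    s=arm.snapshot(n_); pickle.dump(s,open(n_+'7.pkl','wb'))
a=cv2.resize(ld('top7')['color'][250:310,185:255],None,fx=6,fy=6,interpolation=2)
b=cv2.resize(ld('scene7')['color'][120:180,305:370],None,fx=6,fy=6,interpolation=2)
W=np.hstack([a[:360,:400],b[:360,:400]]);W=(255*(W/255.)**.5).astype(np.uint8); cv2.imwrite('pics/t7.png',W[:,:,::-1])
```

```text
up [530.3  237.94  74.3 ] [0.08 1.26 0.95] 10.24 20.5
False [531.28 224.27  74.43] [-0.14 -1.08  2.39] 10.5 21.1667
False [531.6  214.8   74.59] [-0.61  2.4   0.86] 10.51 22.5167
```

View pics/t7.png

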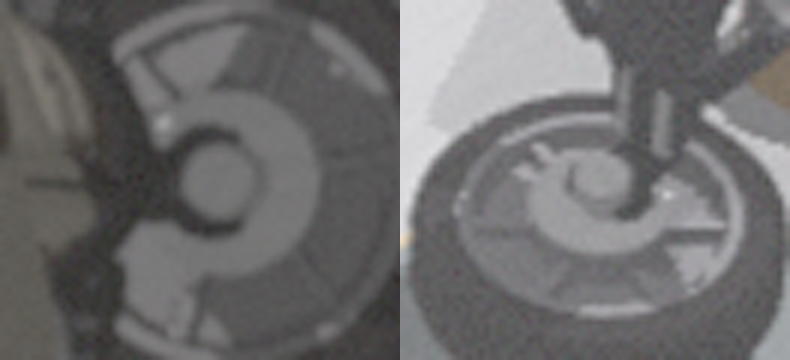

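The clip is around the axle, under its end. I'll carry on to the hard stop.

Run:
```python
from h import *
from cell import arm
def st(t): print(t,np.round(arm.read_tcp_pos(),2),np.round(arm.read_ft_force(),2),round(arm.read_grip_width(),2),arm.read_time())
z=74.45
for a in np.arange(31,42,1.):
    h=arm.servo_line([*at(a),z],speed=6,threshold=12); st((a,h))
    if h or arm.read_ft_force()[1]>13: break
```

```text
(np.float64(31.0), False) [531.65 213.35  74.56] [-1.82  5.81  2.26] 10.11 22.9333
(np.float64(32.0), False) [531.89 211.12  74.5 ] [-2.16  3.91  3.45] 10.43 23.25
(np.float64(33.0), False) [532.13 209.48  74.45] [-2.09  1.72  4.63] 10.34 23.5667
(np.float64(34.0), False) [532.39 208.71  74.48] [-1.99  2.29  4.53] 10.48 23.8833
(np.float64(35.0), False) [532.42 208.52  74.49] [-2.19  4.48  4.25] 10.19 24.2
(np.float64(36.0), False) [532.44 208.42  74.54] [-2.75  5.82  3.29] 10.17 24.5167
(np.float64(37.0), False) [532.48 208.38  74.65] [-2.91  9.05  4.03] 10.43 24.8333
(np.float64(38.0), False) [532.48 208.31  74.73] [-3.32 11.78  3.45] 10.75 25.15
(np.float64(39.0), False) [532.48 208.29  74.84] [-3.39 13.55  3.02] 10.29 25.4667
```

Textbook feel: the push peaked, gave way, then stopped hard at y ≈ 208.3, with force climbing to 13.5 N while it advanced only 0.1 mm. I'll unload, release, back off and look.

Run:
```python
from h import *
from cell import arm
def st(t): print(t,np.round(arm.read_tcp_pos(),2),np.round(arm.read_ft_force(),2),round(arm.read_grip_width(),2),arm.read_time())
arm.servo_line([*at(34.3),74.6],speed=10); st('unload')
arm.gripper_to(32); st('open')
p=arm.read_tcp_pos()
arm.servo_line([p[0],p[1],110],speed=50,threshold=8); st('up')
arm.servo_line([p[0],p[1],190],speed=150)
arm.movep([400,-150,250],quat(PSI,True)); arm.hold(.2); st('away')
for n_ in('scene','top'):
    s=arm.snapshot(n_); pickle.dump(s,open(n_+'8.pkl','wb'))
a=cv2.resize(ld('top8')['color'][250:310,185:251],None,fx=6,fy=6,interpolation=2)
b=cv2.resize(ld('scene8')['color'][120:180,305:370],None,fx=6,fy=6,interpolation=2)
W=np.hstack([a,b]);W=(255*(W/255.)**.5).astype(np.uint8); cv2.imwrite('pics/t8.png',W[:,:,::-1])
cv2.imwrite('pics/full8.png',ld('scene8')['color'][:,:,::-1])
```

```text
unload [532.42 208.45  74.51] [-1.94  2.44  2.77] 10.27 26.0833
open [532.29 207.93  74.16] [0.6  0.34 0.67] 31.89 26.425
up [532.09 207.86 109.79] [-1.14 -0.68 -0.14] 31.95 27.2833
away [ 400.44 -149.33  249.72] [ 0.78  0.46 -0.21] 31.94 29.6083
```

View pics/t8.png

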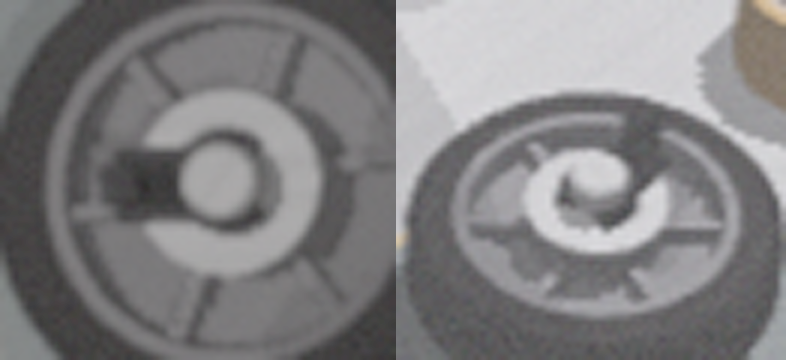

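View pics/full8.png

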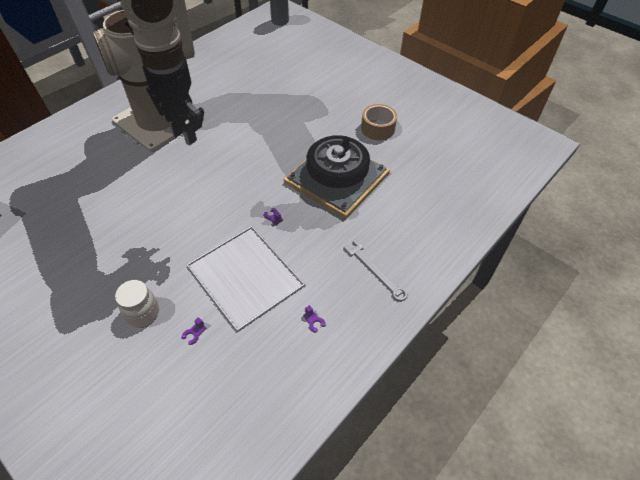

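The crop in both views shows the clip's jaws tight around the groove, lying on the washer, tail at the expected distance. The bystanders look unmoved. Handing in.

Run:
```python
from h import *
from cell import arm
a,b=ld('scene0')['color'].astype(int),ld('scene8')['color'].astype(int)
for nm,(x0,x1,y0,y1) in dict(tape=(360,400,100,140),wrench=(340,410,235,305),grease=(113,160,278,328)).items():
    print(nm,'mean abs diff',abs(a-b)[y0:y1,x0:x1].mean().round(2))
print(np.round(arm.read_dq(),3),arm.read_time())
arm.finish_job(); print(arm.read_time())
```

```text
tape mean abs diff 3.23
wrench mean abs diff 3.83
grease mean abs diff 11.51
[-0.005 -0.004 -0.002 -0.001 -0.002 -0.   ] 29.7083
the job is handed in; nothing more can be done
the job is handed in; nothing more can be done
```

The black clip is pushed into the groove, lying on the washer and let go. I handed in at about 30 s of the 56 s; no verdict is reported.

- **Grasp:** my first grasp closed on air. Feeling the tray floor showed the fingertips 26.5 mm higher than the TCP reading says. With that corrected, the second grasp held the lug, and the clip had not moved in between.
- **Insertion:** I felt the washer at about 91 mm, close to the 90 mm from the two camera views. The wrist readings showed about 6 N of push, then the clip gave way, then it stopped hard. My readings peaked at about 14 N, well under 25 N.
- **Last checks:** both views show the clip around the axle, on the washer, with the gripper clear. I judged "fully home" from the hard stop and the tail's distance in the picture (about 20 pixels against 21 expected), not from a precise measurement of the bore.
- **Bystanders:** the tape and wrench crops match the first picture (pixel differences 3.2 and 3.8). The jar's crop differed more (11.5), probably because the arm's shadow now falls beside it. By eye it is at the same pixels, and the arm never came near it.

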